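# Stand the drained cutting board on edge in the board rack and close the stop

## Task

Take the small wooden cutting board out of the sloping wire drainer and stand it upright on its long edge in the wooden board rack, in the middle of the rack's width, close in front of and parallel to the fixed end panel, and let go so that it stands by itself. Then slide the rack's stop (the panel with the knob) up against the board so that it is held between stop and end panel. Do not let the board fall flat, and leave the things standing about (mug, spice jar, garlic, lemon) where they are.

Things in the scene. Friction and masses are not known exactly. Their poses are not given: they have to be found in the camera images.
- board_mid (a point): centre of the loose cutting board: light wood slab 18x140x105, about 0.22 kg, dark rectangle inlaid on each face. Its x: through the thickness, y: along the 140 length, z: up the 105 height (upright on a long edge = z vertical, either end up). Starts in the drainer, top leaning 35 deg to drainer -x, upper 42 of its height free of wires; draw it out along its own +z by 65 or more
- drainer: fixed steel wire stand, footprint x -35..+115, y -85..+85, z up; two slots leaning 35 deg to its -x; the board is in the -x one, the other is empty. Origin on the table under the board's foot, which is 35 up. Hoops reach 63 (below the board) and 48 (above it) up the slope from its foot; 5 play across the board; wires under 90 high
- rack: fixed wooden rack; origin on the table, z up, x from stop to fixed end panel, y across. Base x -135..+95, y -103..+103, flat top at z 14 (the board stands here). End panel: inner face at x +81, 180 wide, top at z 82. Guide rails 7 high along x at y +-95, 22 clear of each end of a centred board. Standing board: centre at z 66.5; x 72 when it touches the panel
- stop (a joint): travel of the rack's sliding stop along rack +x to the end panel, m: 0 open, 0.095 limit. Gap from stop to panel = 105 mm minus this: it touches a board that touches the panel at 0.087. Starts at 0 to 0.03; friction about 2.5 N, stays where left
- stop_knob (a point): middle of the dark wood knob on top of the stop: 20 across, 83 to 111 above the table, this point at 99; vertical axis. The stop below it is 22 thick (11 to either side of the axis along x), 150 wide, top 84 above the table. Moves with the stop; axes as the rack's
- mug: white pottery mug with one handle, 90x128x104 (handle included), standing; origin at the centre of its underside. A bystander
- spice: spice jar with a dark screw cap, 41 across, 105 high, standing; origin at the centre of its underside. A bystander
- garlic: bulb of garlic, 48 across, 49 high; origin at its underside. A bystander
- lemon: lemon, 75x56x57, lying; origin at its underside. A bystander
Not all that is in view belongs to the job. Of the things that look like the part that bears board_mid, the smaller one is meant.

How it is judged (in metres and radians):
On the way:
1. the board stands by itself upright on its long edge on the rack's base, let go, in front of the end panel, the stop not yet closed up ((angle between board_mid's own z axis and vertical below 0.09 rad or angle between board_mid's own z axis and vertical above 3.05 rad) and z of board_mid in the frame of rack between 0.061 and 0.071 m and y of board_mid in the frame of rack between -0.025 and 0.025 m and x of board_mid in the frame of rack between 0.03 and 0.076 m and contact force between the fingers and board below 0.1 N and linear speed of board below 0.02 m/s and angular speed of board below 0.15 rad/s and value of joint stop below 0.06 m), for 0.3 s.
At the end, for the whole second after the job is handed in: The board stands upright on its long edge (within about 5 degrees) on the rack's base, within 25 mm of the middle of its width, parallel to the end panel within about 7 degrees, held between end panel and stop (gap between them under 23 mm), released and at rest ((angle between board_mid's own z axis and vertical below 0.09 rad or angle between board_mid's own z axis and vertical above 3.05 rad) and z of board_mid in the frame of rack between 0.061 and 0.071 m and y of board_mid in the frame of rack between -0.025 and 0.025 m and x of board_mid in the frame of rack between 0.064 and 0.076 m and contact force between the fingers and board below 0.1 N and linear speed of board below 0.02 m/s and angular speed of board below 0.15 rad/s and angle between the x axis of board_mid and the x axis of rack, either way round below 0.12 rad and value of joint stop above 0.082 m and velocity of joint stop below 0.01 m/s); the robot touches nothing.
It fails at once if the board falls flat (angle between board_mid's own z axis and vertical between 1.25 and 1.89 rad).
It fails at once if the mug is moved more than 40 mm (distance of mug from where it was at the start of the episode above 0.04 m).
It fails at once if the spice is moved more than 40 mm (distance of spice from where it was at the start of the episode above 0.04 m).
It fails at once if the garlic is moved more than 40 mm (distance of garlic from where it was at the start of the episode above 0.04 m).
It fails at once if the lemon is moved more than 40 mm (distance of lemon from where it was at the start of the episode above 0.04 m).
It also fails if it takes over 53 s, if anything falls off the work surface, if the arm or the gripper's body presses on something with over 40 N, if the wrist force passes 120 N, or if a joint passes its speed limit or range.

## Robot

A 6-joint arm with a two-finger parallel gripper is mounted at the origin on a cart in front of the work surface, level with it; the furniture and walls round the work are solid. World frame = base frame: x ahead of the robot, y to its left, z up, the work surface at z = 0. Lengths are in mm, angles in rad, forces in N, time in s.
With the tool pointing down it reaches from about 200 to 875 mm from the base axis. Payload 3.4 kg.
Tool frame: the origin (TCP) lies at the very end of the fingers, on their centre line; the grasp point (between the pads) lies 19 mm behind it; z points along the fingers, y is the line along which they close (so a half turn about z gives the same grasp; the last joint's range is limited). The gripper opens to 94 mm and grips with 3 to 60 N. Pads are 16 mm wide; open, the fingers measure 119 mm over their backs; the gripper's body (75 mm by 177 mm) begins 78 mm behind the grasp point.
Start: joints at [1.196, 0.276, 1.505, -0, 1.361, -0.121], TCP at [144.389, 556.612, 205.493] pointing down, gripper open.
Joint ranges: [-2.89, 2.89], [-0.75, 2.08], [0.22, 2.7], [-1.18, 4.32], [0.11, 2.71], [-2.7, 2.7]. Speed limits (rad/s): [2.57, 2.57, 3.14, 3.14, 3.14, 3.14].

## Interface

Orientations are given as a unit quaternion [w, x, y, z].
In Python, from plant import arm gives the robot as it stands. The module is installed in compiled form; this text tells all that it offers.
- The arm moves only by the shell command python3 -m crank 'ROWS' [OPENING] [FORCE]. ROWS is JSON, a list of rows, each an object of numbers: "dx", "dy", "dz": the shift along the tool's x, y, z scaled (see below); "ax", "ay", "az": the turn, a rotation vector about the tool's x, y, z scaled (see below). In form: [{"dx": .., "dy": .., "dz": .., "ax": .., "ay": .., "az": ..}, ...]. A call has 1 to 8 rows; each row shifts and turns the commanded pose from where the row before left it, along the tool's axes as they then stand; what a row does not reach is not made up. The controller multiplies each number of a shift by 200 mm and each number of a turn by 2 pi rad. A row lasts 1/12 s, in which the tool goes at most 41.7 mm and 7.16 degrees, less where a joint would pass 70% of its speed; a pose out of reach is approached as far as the arm can. A call with a number of a shift or a turn outside -1 to 1 is refused whole. A call with a gripper value outside its range is refused whole. OPENING is the gripper's target within -1 to 1 (fully open at 1, half-way at 0, shut at -1), set as the call begins (- or left out, the last holds). The fingers move at their own pace and stop on an object; FORCE is the grip in N (left out, the last holds). Time passes only in rows, so rows that do not move let the fingers close. It gives the time, the measured TCP pose, the force, the opening and the grip force at its end, in the units of the state.
- arm.read_state(): the state, without advancing time (a new reading comes with each control period).
- arm.snapshot(name): name is "side" or "top"; returns (picture, depth): 400x640x3 uint8, blue, green, red; 400x640 float32, mm along the optical axis (not along the pixel's ray), 0 where there is no reading.
- arm.camera_model(name): a dict with "mtx" (3x3 intrinsics, pixels), "k1" (the pictures are not rectified: a ray, as slopes to the right and down, at radius r is drawn at 1 + k1 r^2 times it, then the intrinsics apply), "pose" (4x4, takes a point from camera to world coordinates). Camera axes: x right, y down, z forward; pixel columns grow to the right and rows downward; lengths in mm; the calibration is good to about 2 mm. A picture is of the moment at which its call begins. camera_model takes no time and is no camera call.
- arm.job_done(): hands the job in; it is judged then, once.
Trained networks look in the newest picture that a camera, given by its name, has taken for a name from the list of things; names that differ only in an ending like _2 or _b are one class to them, and where a whole thing is asked for, a point or a joint stands for the part that bears it (a point fixed in the world has none). Each returns a list of dicts, best first, with "conf" (0 to 1); they miss things now and then, are a little off and sometimes report something else, mostly with a low value. They report only what shows in the picture. A call takes as long as a camera call. They do not tell look-alikes from the thing itself.
- arm.look_for(camera, target): "box" ([centre column, centre row, width, height] in pixels, round what is visible of it).
- arm.cut_out(camera, target): "region" (400x640 bool, what is visible of it) and "box" ([centre column, centre row, width, height] in pixels, round what is visible of it).
The state is a dict: "t": time; "joint_positions": joint angles; "dq": joint speeds; "joint_efforts": joint torques, N m; "eef_pos": TCP position; "tcp_rot": TCP orientation; "force": force on the tool from outside, world axes, zero at the start; "ft_torque": the same for the moment, N m; "grip_width": finger opening in mm; "gripper_force": force on a finger pad.
Only numpy, scipy, OpenCV 4.12 (cv2) and the standard library are available. Lean on these libraries where they do the work, as an engineer would, in place of code of your own. Each camera call takes 0.05 s, during which the arm holds its last target. There are 200 camera calls.

## Working session

There is one attempt and no reset: what is moved stays moved. The work goes in short steps, Python scripts to look and compute and a shell command to move; the robot and the scene stay as the last step left them, time stands still between calls to the robot, and variables do not carry over. Pictures are saved under pics/ and viewed, at most 10 in all, crops included, and the job is handed in when it is done.

```bash
mkdir -p pics; cat > h.py <<'E'
import numpy as np, cv2
from plant import arm
def pts(cam, depth, mask):
    m=arm.camera_model(cam); K=np.array(m["mtx"]);k1=m["k1"];P=np.array(m["pose"])
    v,u=np.nonzero(mask&(depth>0)); d=depth[v,u]
    x=(u-K[0,2])/K[0,0]; y=(v-K[1,2])/K[1,1]
    rd=np.hypot(x,y); r=rd.copy()
    for _ in range(20): r=rd/(1+k1*r*r)
    s=np.where(rd>0,r/np.maximum(rd,1e-9),1); x=x*s;y=y*s
    return np.c_[x*d,y*d,d]@P[:3,:3].T+P[:3,3]
E
python3 - <<'E'
from h import *
for c in("side","top"):
    im,d=arm.snapshot(c); cv2.imwrite(f"pics/{c}0.png",im); np.save(f"{c}0.npy",d)
    print(c,np.round(arm.camera_model(c)["pose"],2).tolist())
    for n in("board_mid","drainer","rack","stop_knob","mug","spice","garlic","lemon"):
        for r in arm.cut_out(c,n)[:2]:
            p=pts(c,d,r["region"])
            if len(p): print(n,round(r["conf"],2),np.round(r["box"]),len(p),np.round(np.percentile(p,[2,50,98],axis=0)).tolist())
print(arm.read_state())
E
```

```text
side [[0.83, -0.34, 0.44, -57.55], [-0.56, -0.53, 0.64, -682.68], [0.01, -0.78, -0.63, 1034.6], [0.0, 0.0, 0.0, 1.0]]
board_mid 0.68 [241. 180.  49.  31.] 1202 [[354.0, 557.0, 3.0], [448.0, 634.0, 21.0], [543.0, 726.0, 26.0]]
board_mid 0.55 [296. 204.  29.  52.] 848 [[454.0, 265.0, 1.0], [508.0, 319.0, 86.0], [573.0, 394.0, 123.0]]
drainer 0.93 [314. 224.  50.  47.] 301 [[447.0, 165.0, -5.0], [578.0, 288.0, 16.0], [656.0, 366.0, 84.0]]
rack 0.85 [373. 292. 103.  95.] 5324 [[419.0, -168.0, 6.0], [520.0, -81.0, 14.0], [639.0, 31.0, 85.0]]
rack 0.31 [373. 287.  47.  59.] 902 [[511.0, -157.0, 20.0], [521.0, -77.0, 63.0], [536.0, 8.0, 109.0]]
stop_knob 0.93 [371. 290.  46.  55.] 976 [[511.0, -156.0, 15.0], [521.0, -76.0, 60.0], [540.0, 27.0, 108.0]]
mug 0.65 [391. 225.  33.  46.] 952 [[670.0, 59.0, 4.0], [713.0, 101.0, 68.0], [758.0, 152.0, 102.0]]
spice 0.79 [408. 249.  13.  31.] 351 [[687.0, -33.0, 11.0], [699.0, -23.0, 69.0], [724.0, 1.0, 107.0]]
spice 0.33 [372. 290.  46.  60.] 937 [[511.0, -160.0, 19.0], [521.0, -80.0, 63.0], [537.0, 13.0, 108.0]]
garlic 0.62 [317. 272.  15.  11.] 15
[... 1237 characters left out ...]
't': 0.9, 'joint_positions': array([ 1.19601939e+00,  2.75851788e-01,  1.50487435e+00, -1.47081572e-06,
        1.36068994e+00, -1.21016646e-01]), 'dq': array([ 0.00063217, -0.00085751,  0.00054186,  0.00102043,  0.00151731,
       -0.00021672]), 'joint_efforts': array([ 3.24478178e-04, -4.04450369e+01, -2.37504548e+01,  7.04329368e-02,
        2.47468462e-02,  2.17106589e-05]), 'eef_pos': array([144.38446265, 556.62818997, 205.53077606]), 'tcp_rot': array([2.23596625e-05, 1.26539835e-01, 9.91961523e-01, 8.54108874e-05]), 'force': array([ 0.1845417 , -0.07389079,  0.63837814]), 'ft_torque': array([-0.01526757,  0.02408458, -0.00383095]), 'gripper_force': 0.0, 'grip_width': 94.18163017790654}
```

View pics/top0.png

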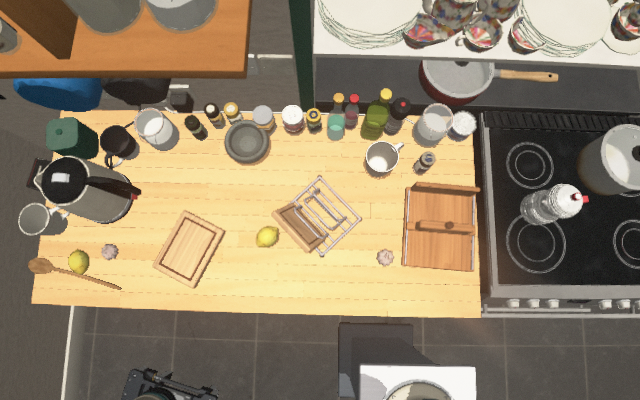

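View pics/side0.png

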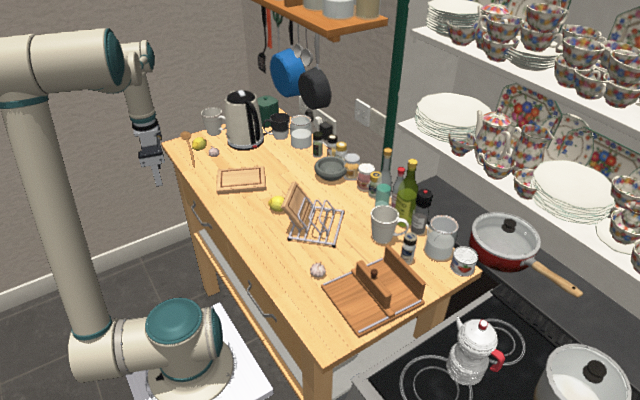

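The top view shows the board leaning in the drainer at about (298,228), with its top to the lower left, the lemon at (267,237), the rack at (441,228) with its end panel at row 187, the knob at (450,226), and the garlic at (386,258). The large decoy board is at (190,248). Next I fit the poses.

```bash
python3 - <<'E'
from h import *
def fitplane(p,it=300,t=3):
    rng=np.random.default_rng(0);b=None
    for _ in range(it):
        q=p[rng.choice(len(p),3,False)];n=np.cross(q[1]-q[0],q[2]-q[0]);l=np.linalg.norm(n)
        if l<1:continue
        n/=l;s=abs((p-q[0])@n)<t
        if b is None or s.sum()>b.sum():b=s
    q=p[b];c=q.mean(0);n=np.linalg.svd(q-c,full_matrices=False)[2][2]
    return c,n*np.sign(n[2]),b
for c in("side","top"):
    d=np.load(f"{c}0.npy"); im,_=arm.snapshot(c)
    for r in arm.cut_out(c,"board_mid")[:3]:
        if abs(r["box"][0]-296)>12: continue
        m=cv2.erode(r["region"].astype(np.uint8),np.ones((3,3)))>0
        p=pts(c,d,m);cc,n,b=fitplane(p)
        print(c,"board face n",n.round(3),"tilt",np.degrees(np.arcsin(n[2])),"yaw",np.degrees(np.arctan2(n[1],n[0])),b.sum(),len(p))
        p=pts(c,d,r["region"]);p=p[abs((p-cc)@n)<4]
        h=n[:2]/np.hypot(*n[:2]); Y=np.array([-h[1],h[0],0]); Z=np.cross(n,Y); Z*=np.sign(Z[2])
        print(" Y",Y.round(3),"Z",Z.round(3),"y pct",np.percentile(p@Y,[0.5,2,50,98,99.5]).round(1),"z pct",np.percentile(p@Z,[.5,2,50,98,99.5]).round(1),"d",(cc@n).round(1))
        q=np.c_[p@Y,p@Z].astype(np.float32); print(cv2.minAreaRect(q))
    r=arm.cut_out(c,"rack")[0]; 
    p=pts(c,d,np.isfinite(d)); p=p[(p[:,0]>380)&(p[:,0]<680)&(p[:,1]>-200)&(p[:,1]<60)]
    for nm,lo,hi,xl,xh in(("panel",78,88,590,680),("stop",79,89,490,560),("knob",105,116,490,560),("base",9,18,400,660)):
        s=p[(p[:,2]>lo)&(p[:,2]<hi)&(p[:,0]>xl)&(p[:,0]<xh)]
        if len(s)>4:
            print(c,nm,len(s),cv2.minAreaRect(s[:,:2].astype(np.float32)),np.median(s,axis=0).round(1))
            if nm in("panel","stop"): print("  slope",np.degrees(np.polyfit(s[:,1],s[:,0],1)[0]))
E
```

```text
side board face n [ 0.575 -0.578  0.579] tilt 35.37959075228297 yaw -45.147382180246815 416 524
 Y [0.709 0.705 0.   ] Z [-0.408  0.41   0.815] y pct [529.7 531.9 594.2 663.8 668.4] z pct [-61.7 -59.5  -3.1  39.   40.6] d 158.3
((599.1006469726562, -10.482166290283203), (103.92634582519531, 141.57669067382812), 89.55036163330078)
side panel 194 ((636.7853393554688, -74.64452362060547), (177.09881591796875, 16.155048370361328), 85.03743743896484) [636.9 -82.1  80.6]
  slope 4.640831590297458
side stop 277 ((528.1294555664062, -64.6183853149414), (147.8334197998047, 23.76506233215332), 85.32377624511719) [526.2 -71.6  82.6]
  slope 4.142766273488467
side knob 32 ((527.9378662109375, -66.06707763671875), (16.48233413696289, 14.478248596191406), 8.270452499389648) [526.7 -65.7 109.6]
side base 3070 ((529.4957275390625, -66.91078186035156), (205.609375, 231.46923828125), 86.0181884765625) [496.2 -78.1  12.8]
top board face n [ 0.574 -0.58   0.578] tilt 35.31782115365295 yaw -45.3280626845824 900 1130
 Y [0.711 0.703 0.   ] Z [-0.406  0.411  0.816] y pct [532.4 534.4 601.2 667.6 669.4] z pct [-57.9 -53.6   6.3  46.2  47.4] d 156.6
((601.1424560546875, -5.691917419433594), (108.98308563232422, 139.4189453125), 89.9407730102539)
top panel 313 ((635.9835205078125, -73.26483917236328), (179.1952362060547, 15.287996292114258), 86.14151763916016) [635.6 -71.9  82.7]
  slope 3.826521472576136
top stop 366 ((527.0050659179688, -64.46174621582031), (149.0072021484375, 22.000783920288086), 87.12631225585938) [525.5 -58.4  84.9]
  slope 2.913708882375321
top knob 40 ((526.8688354492188, -63.784358978271484), (15.20480728149414, 17.86202049255371), 28.251733779907227) [526.5 -63.  111.4]
top base 3856 ((525.338623046875, -65.2439193725586), (208.0185089111328, 232.8016357421875), 85.91696166992188) [507.1 -61.8  15.2]
```

Rack origin is about (548,-67.5) with yaw -4°, and the stop is at about 0.014. The board is centred near (515,333.5,79.4) and leans toward (-x,+y). First I turn the tool to yaw -45° (17 rows), then tilt it by 35° (5 rows).

```bash
cat >> h.py <<'E'
from scipy.spatial.transform import Rotation as R
n=np.array([.5745,-.579,.5785]); n/=np.linalg.norm(n)
Y=np.array([-n[1],n[0],0]); Y/=np.linalg.norm(Y); Z=np.cross(n,Y)
RG=np.c_[np.cross(n,-Z),n,-Z]            # grasp tool rotation
BC=600.5*Y-8*Z+148.5*n
yw=np.radians(-4.0); rx=np.array([np.cos(yw),np.sin(yw),0]); ry=np.array([-rx[1],rx[0],0])
RO=np.array([548,-67.5,0])
RP=np.c_[np.cross(rx,[0,0,-1]),rx,[0,0,-1]]
def todo(pos,rot):
    s=arm.read_state(); w=s["tcp_rot"]; C=R.from_quat([w[1],w[2],w[3],w[0]]).as_matrix()
    rv=R.from_matrix(C.T@rot).as_rotvec()
    print("t",s["t"],"pos",s["eef_pos"].round(1),"j",s["joint_positions"].round(2),"F",s["force"].round(1),"grip",round(s["grip_width"],1),s["gripper_force"])
    sh=C.T@(np.array(pos)-s["eef_pos"])
    print("shift/200",(sh/200).round(4),"turn/2pi",(rv/2/np.pi).round(4))
E
python3 -m crank '[{"az":0.0197},{"az":0.0197},{"az":0.0197},{"az":0.0197},{"az":0.0197},{"az":0.0197},{"az":0.0197},{"az":0.0197}]' 0.3 20 | tail -3
python3 -m crank '[{"az":0.0197},{"az":0.0197},{"az":0.0197},{"az":0.0197},{"az":0.0197},{"az":0.0197},{"az":0.0197},{"az":0.0197}]' | tail -1
python3 -m crank '[{"az":0.0197},{"ax":-0.0196},{"ax":-0.0196},{"ax":-0.0196},{"ax":-0.0196},{"ax":-0.0196},{"az":0}]' | tail -1
python3 -c "
from h import *
print(BC,Z)
todo(BC+99.5*Z,RG)"
```

```text
[514.84589229 333.68909066  79.38386467] [-0.40747183  0.41066351  0.81567284]
t 1.2 pos [144.4 556.6 205.5] j [ 1.2   0.28  1.5   0.    1.36 -0.12] F [-0.   0.2  0.5] grip 94.2 0.0
shift/200 [-1.8253 -0.4668  0.2246] turn/2pi [-0.0586 -0.1028  0.3227]invalid input
invalid input
invalid input
```

Each row needs all six keys.

```bash
python3 -m crank '[{"dx":0,"dy":0,"dz":0,"ax":0,"ay":0,"az":0.0197},{"dx":0,"dy":0,"dz":0,"ax":0,"ay":0,"az":0.0197},{"dx":0,"dy":0,"dz":0,"ax":0,"ay":0,"az":0.0197},{"dx":0,"dy":0,"dz":0,"ax":0,"ay":0,"az":0.0197},{"dx":0,"dy":0,"dz":0,"ax":0,"ay":0,"az":0.0197},{"dx":0,"dy":0,"dz":0,"ax":0,"ay":0,"az":0.0197},{"dx":0,"dy":0,"dz":0,"ax":0,"ay":0,"az":0.0197},{"dx":0,"dy":0,"dz":0,"ax":0,"ay":0,"az":0.0197}]' 0.3 20 | tail -3
```

```text
force: [0.3, -0.6, -0.6]
grip_width: 60.7
gripper_force: 0.0
```

```bash
python3 -m crank '[{"dx":0,"dy":0,"dz":0,"ax":0,"ay":0,"az":0.0197},{"dx":0,"dy":0,"dz":0,"ax":0,"ay":0,"az":0.0197},{"dx":0,"dy":0,"dz":0,"ax":0,"ay":0,"az":0.0197},{"dx":0,"dy":0,"dz":0,"ax":0,"ay":0,"az":0.0197},{"dx":0,"dy":0,"dz":0,"ax":0,"ay":0,"az":0.0197},{"dx":0,"dy":0,"dz":0,"ax":0,"ay":0,"az":0.0197},{"dx":0,"dy":0,"dz":0,"ax":0,"ay":0,"az":0.0197},{"dx":0,"dy":0,"dz":0,"ax":0,"ay":0,"az":0.0197}]' >/dev/null
python3 -m crank '[{"dx":0,"dy":0,"dz":0,"ax":0,"ay":0,"az":0.0197},{"dx":0,"dy":0,"dz":0,"ax":-0.0196,"ay":0,"az":0},{"dx":0,"dy":0,"dz":0,"ax":-0.0196,"ay":0,"az":0},{"dx":0,"dy":0,"dz":0,"ax":-0.0196,"ay":0,"az":0},{"dx":0,"dy":0,"dz":0,"ax":-0.0196,"ay":0,"az":0},{"dx":0,"dy":0,"dz":0,"ax":-0.0196,"ay":0,"az":0},{"dx":0,"dy":0,"dz":0,"ax":0,"ay":0,"az":0}]'
python3 -c "
from h import *
todo(BC+99.5*Z,RG)"
```

```text
t: 3.12
eef_pos: [140.9, 558.5, 199.9]
tcp_rot: [0.283, 0.879, 0.367, 0.114]
force: [-0.8, 0.2, -1.4]
grip_width: 61.3
gripper_force: 0.0
t 3.1167 pos [140.9 558.5 199.9] j [ 1.5   0.54  1.28 -0.46  1.75  2.3 ] F [-0.8  0.2 -1.4] grip 61.3 0.0
shift/200 [0.5236 1.3765 1.2226] turn/2pi [0.0007 0.0002 0.0016]
```

```bash
python3 -m crank '[{"dx":0.05,"dy":0.135,"dz":0.12,"ax":0,"ay":0,"az":0},{"dx":0.05,"dy":0.135,"dz":0.12,"ax":0,"ay":0,"az":0},{"dx":0.05,"dy":0.135,"dz":0.12,"ax":0,"ay":0,"az":0},{"dx":0.05,"dy":0.135,"dz":0.12,"ax":0,"ay":0,"az":0},{"dx":0.05,"dy":0.135,"dz":0.12,"ax":0,"ay":0,"az":0},{"dx":0.05,"dy":0.135,"dz":0.12,"ax":0,"ay":0,"az":0},{"dx":0.05,"dy":0.135,"dz":0.12,"ax":0,"ay":0,"az":0},{"dx":0.05,"dy":0.135,"dz":0.12,"ax":0,"ay":0,"az":0}]' >/dev/null
python3 -c "
from h import *
todo(BC+99.5*Z,RG)"
```

```text
t 3.7833 pos [405.4 407.8 174.3] j [ 1.05  0.41  1.57 -0.6   1.39  2.02] F [-0.1  0.2  0. ] grip 61.1 0.0
shift/200 [0.1269 0.2553 0.2638] turn/2pi [-0.0006 -0.0004 -0.    ]
```

```bash
python3 -m crank '[{"dx":0.064,"dy":0.128,"dz":0.132,"ax":0,"ay":0,"az":0},{"dx":0.063,"dy":0.127,"dz":0.13,"ax":0,"ay":0,"az":0},{"dx":0,"dy":0,"dz":0,"ax":0,"ay":0,"az":0},{"dx":0,"dy":0,"dz":0,"ax":0,"ay":0,"az":0}]' >/dev/null
python3 - <<'E'
from h import *
todo(BC+99.5*Z,RG)
a,d=arm.snapshot("top"); b,e=arm.snapshot("side")
cv2.imwrite("pics/pre.png",np.hstack([cv2.resize(a[150:290,210:350],(400,400)),cv2.resize(b[100:280,210:390],(400,400))]))
E
```

```text
t 4.1167 pos [473.7 374.1 160.5] j [ 0.92  0.42  1.58 -0.63  1.3   1.94] F [ 0.2 -0.6  0.4] grip 61.1 0.0
shift/200 [0.0034 0.0005 0.0002] turn/2pi [-0.0005  0.0001 -0.0005]
```

View pics/pre.png

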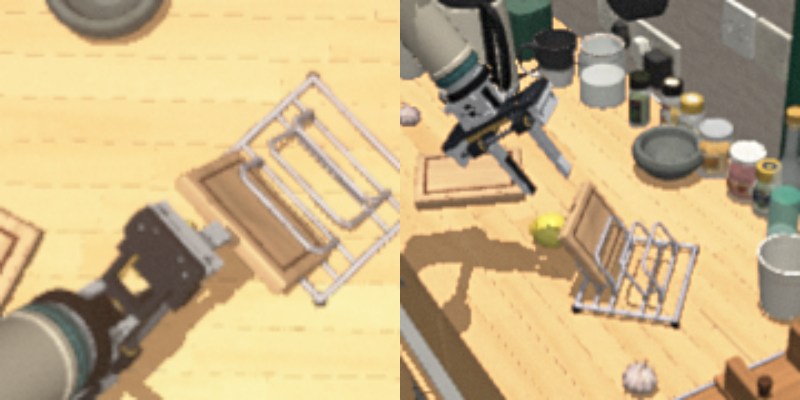

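In the left crop (top view) the fingers at (215,235) are centred on the board's upper edge, which runs from (180,185) to (285,290). In the right crop (side view) they straddle the board. I now advance 80 mm and close.

```bash
python3 -m crank '[{"dx":0.003,"dy":0,"dz":0.1,"ax":0,"ay":0,"az":0},{"dx":0,"dy":0,"dz":0.1,"ax":0,"ay":0,"az":0},{"dx":0,"dy":0,"dz":0.1,"ax":0,"ay":0,"az":0},{"dx":0,"dy":0,"dz":0.1,"ax":0,"ay":0,"az":0},{"dx":0,"dy":0,"dz":0,"ax":0,"ay":0,"az":0},{"dx":0,"dy":0,"dz":0,"ax":0,"ay":0,"az":0}]'
python3 -m crank '[{"dx":0,"dy":0,"dz":0,"ax":0,"ay":0,"az":0},{"dx":0,"dy":0,"dz":0,"ax":0,"ay":0,"az":0},{"dx":0,"dy":0,"dz":0,"ax":0,"ay":0,"az":0},{"dx":0,"dy":0,"dz":0,"ax":0,"ay":0,"az":0},{"dx":0,"dy":0,"dz":0,"ax":0,"ay":0,"az":0},{"dx":0,"dy":0,"dz":0,"ax":0,"ay":0,"az":0},{"dx":0,"dy":0,"dz":0,"ax":0,"ay":0,"az":0},{"dx":0,"dy":0,"dz":0,"ax":0,"ay":0,"az":0}]' -0.9 30
```

```text
t: 4.72
eef_pos: [504.5, 344.8, 94.8]
tcp_rot: [0.28, 0.881, 0.364, 0.115]
force: [0.6, 0.2, 0.1]
grip_width: 61.3
gripper_force: 0.0
t: 5.38
eef_pos: [507.0, 343.1, 96.8]
tcp_rot: [0.282, 0.88, 0.364, 0.117]
force: [2.7, -3.8, 6.0]
grip_width: 18.1
gripper_force: 29.9
```

Gripped at 18.1 mm. Next I draw it out by 110 mm.

```bash
python3 -m crank '[{"dx":0,"dy":0,"dz":-0.06,"ax":0,"ay":0,"az":0},{"dx":0,"dy":0,"dz":-0.09,"ax":0,"ay":0,"az":0},{"dx":0,"dy":0,"dz":-0.1,"ax":0,"ay":0,"az":0},{"dx":0,"dy":0,"dz":-0.1,"ax":0,"ay":0,"az":0},{"dx":0,"dy":0,"dz":-0.1,"ax":0,"ay":0,"az":0},{"dx":0,"dy":0,"dz":-0.1,"ax":0,"ay":0,"az":0},{"dx":0,"dy":0,"dz":0,"ax":0,"ay":0,"az":0},{"dx":0,"dy":0,"dz":0,"ax":0,"ay":0,"az":0}]'
python3 - <<'E'
from h import *
todo(RO+69*rx+[0,0,240],RP)
for c in("top","side"):
    im,d=arm.snapshot(c)
    for r in arm.cut_out(c,"board_mid")[:3]:
        p=pts(c,d,r["region"]); q=p[p[:,2]>60]
        if len(q)>100:
            s=arm.read_state(); w=s["tcp_rot"]; C=R.from_quat([w[1],w[2],w[3],w[0]]).as_matrix()
            L=(q-s["eef_pos"])@C
            print(c,len(q),np.percentile(L,[1,50,99],axis=0).round(1).tolist())
    cv2.imwrite(f"pics/out_{c}.png",cv2.resize(im[100:300,180:400],(660,600)))
E
```

```text
t: 6.05
eef_pos: [460.4, 390.1, 184.4]
tcp_rot: [0.279, 0.881, 0.364, 0.116]
force: [-0.4, 0.2, -2.7]
grip_width: 17.9
gripper_force: 30.0
t 6.05 pos [460.4 390.1 184.4] j [ 0.96  0.41  1.53 -0.62  1.36  1.93] F [-0.4  0.2 -2.7] grip 17.9 29.97463881969452
shift/200 [-1.079   1.9498  1.0334] turn/2pi [ 0.0936  0.0348 -0.1104]
top 1278 [[-68.8, -4.4, -36.2], [-17.8, 8.4, 19.2], [68.7, 21.5, 69.1]]
side 832 [[-71.4, -6.9, -27.5], [-22.0, 8.3, 24.8], [63.8, 12.7, 75.4]]
```

View pics/out_side.png

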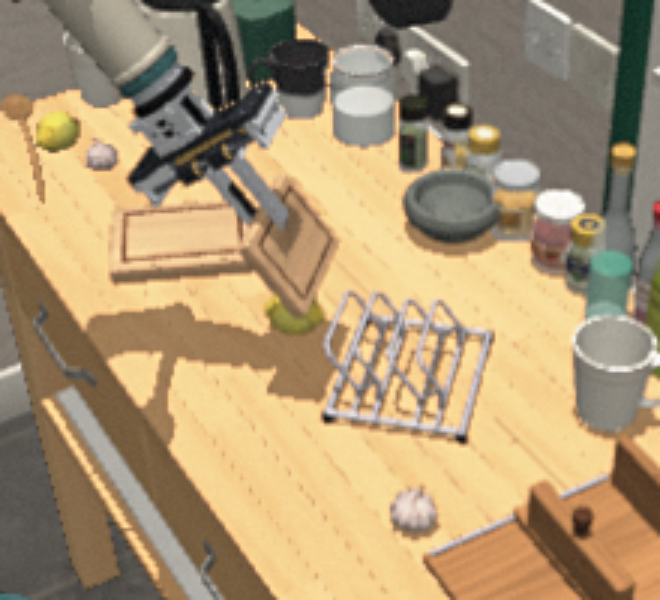

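The board is clear of the wires and held firmly. I turn it upright, yaw it, and raise it.

```bash
python3 -m crank '[{"dx":0,"dy":0,"dz":-0.05,"ax":0.0196,"ay":0,"az":0},{"dx":0,"dy":0,"dz":-0.05,"ax":0.0196,"ay":0,"az":0},{"dx":0,"dy":0,"dz":-0.05,"ax":0.0196,"ay":0,"az":0},{"dx":0,"dy":0,"dz":-0.05,"ax":0.0196,"ay":0,"az":0},{"dx":0,"dy":0,"dz":-0.05,"ax":0.0192,"ay":0,"az":0},{"dx":0,"dy":0,"dz":-0.05,"ax":0,"ay":0,"az":-0.019},{"dx":0,"dy":0,"dz":0,"ax":0,"ay":0,"az":-0.019},{"dx":0,"dy":0,"dz":0,"ax":0,"ay":0,"az":-0.019}]' >/dev/null
python3 -m crank '[{"dx":0,"dy":0,"dz":0,"ax":0,"ay":0,"az":-0.019},{"dx":0,"dy":0,"dz":0,"ax":0,"ay":0,"az":-0.019},{"dx":0,"dy":0,"dz":0,"ax":0,"ay":0,"az":-0.019},{"dx":0,"dy":0,"dz":0,"ax":0,"ay":0,"az":0}]'
python3 - <<'E'
from h import *
todo(RO+69*rx+[0,0,240],RP)
E
```

```text
t: 7.25
eef_pos: [448.2, 400.6, 239.3]
tcp_rot: [0.002, 0.731, 0.682, -0.001]
force: [-0.4, 0.6, -2.1]
grip_width: 17.7
gripper_force: 30.0
t 7.25 pos [448.2 400.6 239.3] j [ 0.62  0.3   1.39 -0.    1.46  0.69] F [-0.4  0.6 -2.1] grip 17.7 29.990506768226624
shift/200 [-2.2995  1.0067  0.0067] turn/2pi [ 0.0001  0.0007 -0.    ]
```

```bash
python3 -m crank '[{"dx":-0.16,"dy":0.07,"dz":0,"ax":0,"ay":0,"az":0},{"dx":-0.16,"dy":0.07,"dz":0,"ax":0,"ay":0,"az":0},{"dx":-0.16,"dy":0.07,"dz":0,"ax":0,"ay":0,"az":0},{"dx":-0.16,"dy":0.07,"dz":0,"ax":0,"ay":0,"az":0},{"dx":-0.16,"dy":0.07,"dz":0,"ax":0,"ay":0,"az":0},{"dx":-0.16,"dy":0.07,"dz":0,"ax":0,"ay":0,"az":0},{"dx":-0.16,"dy":0.07,"dz":0,"ax":0,"ay":0,"az":0},{"dx":-0.16,"dy":0.07,"dz":0,"ax":0,"ay":0,"az":0}]' >/dev/null
python3 -m crank '[{"dx":-0.16,"dy":0.07,"dz":0,"ax":0,"ay":0,"az":0},{"dx":-0.16,"dy":0.07,"dz":0,"ax":0,"ay":0,"az":0},{"dx":-0.16,"dy":0.07,"dz":0,"ax":0,"ay":0,"az":0},{"dx":-0.16,"dy":0.07,"dz":0,"ax":0,"ay":0,"az":0},{"dx":-0.16,"dy":0.07,"dz":0,"ax":0,"ay":0,"az":0},{"dx":-0.1,"dy":0.05,"dz":0,"ax":0,"ay":0,"az":0},{"dx":0,"dy":0,"dz":0,"ax":0,"ay":0,"az":0},{"dx":0,"dy":0,"dz":0,"ax":0,"ay":0,"az":0}]'
python3 - <<'E'
from h import *
todo(RO+69*rx+[0,0,240],RP)
s=arm.read_state(); w=s["tcp_rot"]; C=R.from_quat([w[1],w[2],w[3],w[0]]).as_matrix()
for c in("top","side"):
    im,d=arm.snapshot(c)
    for r in arm.cut_out(c,"board_mid")[:3]:
        p=pts(c,d,r["region"]); q=p[p[:,2]>130]
        if len(q)>100:
            L=(q-s["eef_pos"])@C; print(c,len(q),np.percentile(L,[1,50,99],axis=0).round(1).tolist())
            f=L[abs(L[:,1]+9)<5]; print(len(f), cv2.minAreaRect(f[:,[0,2]].astype(np.float32)) if len(f)>5 else "")
    # rack recheck
    p=pts(c,d,np.isfinite(d)); S=p[(p[:,2]>78)&(p[:,2]<89)&(p[:,0]>590)&(p[:,0]<680)&(p[:,1]>-200)&(p[:,1]<60)]
    if len(S)>20: print(c,"panel",cv2.minAreaRect(S[:,:2].astype(np.float32)))
    cv2.imwrite(f"pics/over_{c}.png",cv2.resize(im[150:350,290:510],(660,600)))
E
```

```text
t: 8.58
eef_pos: [608.4, -48.2, 240.4]
tcp_rot: [0.0, 0.734, 0.68, -0.001]
force: [0.3, -0.5, -2.8]
grip_width: 17.9
gripper_force: 30.0
t 8.5833 pos [608.4 -48.2 240.4] j [-0.19  0.31  1.36 -0.    1.46 -0.12] F [ 0.3 -0.5 -2.8] grip 17.9 29.997304379940033
shift/200 [-0.1171  0.0511  0.0022] turn/2pi [-0.0001  0.0002 -0.001 ]
top 566 [[-21.4, -11.1, -32.9], [38.3, -9.7, -5.2], [70.3, 6.0, 67.8]]
422 ((21.454910278320312, 18.969078063964844), (98.5738754272461, 104.75584411621094), 1.5539329051971436)
top panel ((640.9527587890625, 6.192940711975098), (12.707326889038086, 20.198888778686523), 0.01034642942249775)
side 1030 [[-67.3, -19.1, -29.1], [-18.7, -7.7, 20.3], [65.4, 5.9, 72.8]]
868 ((-0.08321380615234375, 23.645578384399414), (137.33763122558594, 104.46650695800781), 0.1650466024875641)
side panel ((636.5867309570312, -73.91206359863281), (175.06370544433594, 16.08076286315918), 85.17704010009766)
```

View pics/over_side.png

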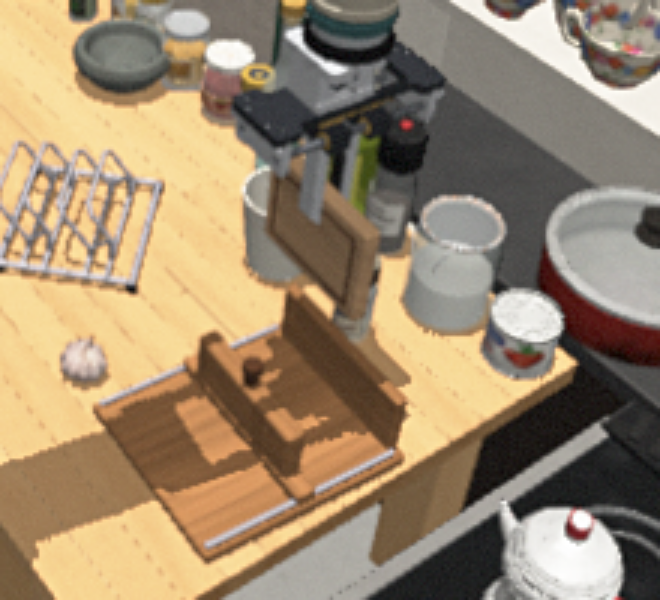

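The board is centred in the grip, squared up, and above the rack. I correct the lateral offset and descend, aiming at rack x = 66.

```bash
python3 -m crank '[{"dx":-0.117,"dy":0.036,"dz":0,"ax":0,"ay":0,"az":-0.001},{"dx":0,"dy":0,"dz":0.1,"ax":0,"ay":0,"az":0},{"dx":0,"dy":0,"dz":0.15,"ax":0,"ay":0,"az":0},{"dx":0,"dy":0,"dz":0.15,"ax":0,"ay":0,"az":0},{"dx":0,"dy":0,"dz":0.15,"ax":0,"ay":0,"az":0},{"dx":0,"dy":0,"dz":0.12,"ax":0,"ay":0,"az":0},{"dx":0,"dy":0,"dz":0,"ax":0,"ay":0,"az":0},{"dx":0,"dy":0,"dz":0,"ax":0,"ay":0,"az":0}]' >/dev/null
python3 - <<'E'
from h import *
todo(RO+66*rx+[0,0,87],RP)
a,d=arm.snapshot("side")
p=pts("side",d,np.isfinite(d)); S=p[(p[:,2]>78)&(p[:,2]<89)&(p[:,0]>590)&(p[:,0]<680)&(p[:,1]>-200)&(p[:,1]<60)]
if len(S): print((S-RO)[:,:2].mean(0))
cv2.imwrite("pics/low.png",cv2.resize(a[180:330,310:460],(600,600)))
E
```

```text
t 9.45 pos [613.5 -69.4 107. ] j [-0.22  0.41  1.56 -0.    1.18 -0.16] F [-0.5 -0.1 -1.5] grip 17.9 29.997197091579437
shift/200 [-0.0131  0.0025  0.1002] turn/2pi [-0.0001  0.0002  0.001 ]
[ 66.40494392 -31.68117611]
```

View pics/low.png

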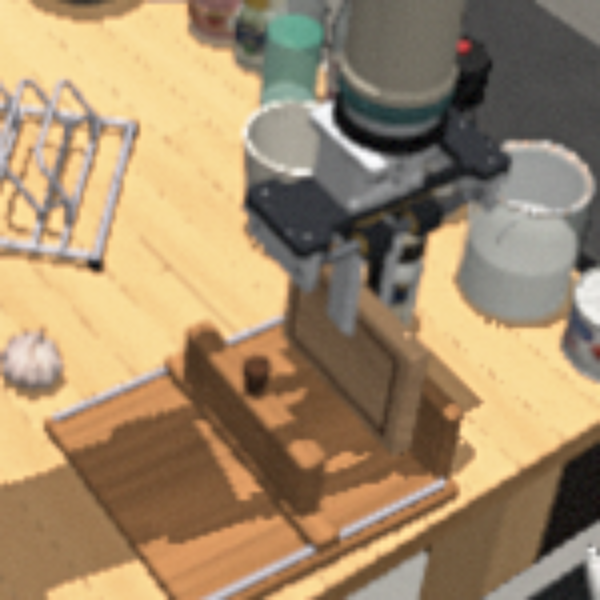

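The board is between the stop and the panel, just in front of the panel (at 380,380 against 440,430). I lower it the rest of the way slowly.

```bash
python3 -m crank '[{"dx":-0.012,"dy":0,"dz":0.03,"ax":0,"ay":0,"az":0},{"dx":0,"dy":0,"dz":0.025,"ax":0,"ay":0,"az":0},{"dx":0,"dy":0,"dz":0.01,"ax":0,"ay":0,"az":0},{"dx":0,"dy":0,"dz":0.01,"ax":0,"ay":0,"az":0},{"dx":0,"dy":0,"dz":0,"ax":0,"ay":0,"az":0},{"dx":0,"dy":0,"dz":0,"ax":0,"ay":0,"az":0}]'
```

```text
t: 10.0
eef_pos: [614.4, -73.2, 92.8]
tcp_rot: [0.001, 0.73, 0.684, 0.0]
force: [-0.8, 0.0, -1.9]
grip_width: 17.5
gripper_force: 30.0
```

```bash
for i in 1 2; do :; done; python3 -m crank '[{"dx":0,"dy":0,"dz":0.01,"ax":0,"ay":0,"az":0},{"dx":0,"dy":0,"dz":0.005,"ax":0,"ay":0,"az":0},{"dx":0,"dy":0,"dz":0,"ax":0,"ay":0,"az":0},{"dx":0,"dy":0,"dz":0,"ax":0,"ay":0,"az":0}]'
python3 -m crank '[{"dx":0,"dy":0,"dz":0.01,"ax":0,"ay":0,"az":0},{"dx":0,"dy":0,"dz":0,"ax":0,"ay":0,"az":0},{"dx":0,"dy":0,"dz":0,"ax":0,"ay":0,"az":0}]'
```

```text
t: 10.33
eef_pos: [614.6, -73.2, 89.9]
tcp_rot: [0.001, 0.73, 0.684, 0.0]
force: [0.3, -1.1, 0.4]
grip_width: 18.1
gripper_force: 30.0
t: 10.58
eef_pos: [614.7, -73.4, 89.8]
tcp_rot: [0.002, 0.73, 0.684, 0.0]
force: [-2.4, -1.1, 8.0]
grip_width: 17.4
gripper_force: 30.0
```

It touched down at z ≈ 90. I relieve the pressure slightly and release.

```bash
python3 -m crank '[{"dx":0,"dy":0,"dz":-0.007,"ax":0,"ay":0,"az":0},{"dx":0,"dy":0,"dz":0,"ax":0,"ay":0,"az":0},{"dx":0,"dy":0,"dz":0,"ax":0,"ay":0,"az":0}]' | grep -A0 force
python3 -m crank '[{"dx":0,"dy":0,"dz":0,"ax":0,"ay":0,"az":0},{"dx":0,"dy":0,"dz":0,"ax":0,"ay":0,"az":0},{"dx":0,"dy":0,"dz":0,"ax":0,"ay":0,"az":0},{"dx":0,"dy":0,"dz":0,"ax":0,"ay":0,"az":0},{"dx":0,"dy":0,"dz":0,"ax":0,"ay":0,"az":0},{"dx":0,"dy":0,"dz":0,"ax":0,"ay":0,"az":0},{"dx":0,"dy":0,"dz":0,"ax":0,"ay":0,"az":0},{"dx":0,"dy":0,"dz":0,"ax":0,"ay":0,"az":0}]' -0.05
python3 - <<'E'
from h import *
for c in("side","top"):
    im,d=arm.snapshot(c)
    r=arm.cut_out(c,"board_mid")
    for q in r[:3]:
        p=pts(c,d,q["region"]); L=np.c_[(p-RO)@rx,(p-RO)@ry,p[:,2]]
        L=L[(abs(L[:,1])<100)&(L[:,0]>20)&(L[:,0]<75)]
        if len(L)<100: continue
        f=L[(L[:,0]<np.median(L[:,0])+5)]
        A=np.linalg.lstsq(np.c_[f[:,1:],np.ones(len(f))],f[:,0],rcond=None)[0]
        print(c,len(L),np.percentile(L,[2,50,98],axis=0).round(1).tolist(),"slopes",A.round(3))
E
```

```text
force: [-1.0, -0.4, 5.5]
--
gripper_force: 30.0
t: 11.5
eef_pos: [614.4, -73.1, 89.0]
tcp_rot: [0.001, 0.73, 0.684, 0.0]
force: [0.2, -0.3, 0.1]
grip_width: 44.9
gripper_force: 0.0
side 824 [[56.2, -70.3, 18.2], [59.6, -28.1, 67.5], [72.9, 61.1, 120.3]] slopes [5.0000e-03 7.0000e-03 5.8956e+01]
top 420 [[55.7, -7.7, 22.7], [57.3, 38.4, 97.6], [72.4, 69.1, 123.4]] slopes [1.700e-02 9.000e-03 5.583e+01]
```

The board stands by itself: face at x ≈ 58.5, centre ≈ 67.5, tilt under 0.01. I retreat upward, move behind the stop and shut the fingers.

```bash
python3 -m crank '[{"dx":0,"dy":0,"dz":-0.03,"ax":0,"ay":0,"az":0},{"dx":0,"dy":0,"dz":-0.1,"ax":0,"ay":0,"az":0},{"dx":0,"dy":0,"dz":-0.15,"ax":0,"ay":0,"az":0},{"dx":0,"dy":0,"dz":-0.15,"ax":0,"ay":0,"az":0},{"dx":0,"dy":0,"dz":0,"ax":0,"ay":0,"az":0},{"dx":0,"dy":-0.15,"dz":0,"ax":0,"ay":0,"az":0},{"dx":0,"dy":-0.17,"dz":0,"ax":0,"ay":0,"az":0},{"dx":0,"dy":-0.17,"dz":0,"ax":0,"ay":0,"az":0}]' >/dev/null
python3 -m crank '[{"dx":0,"dy":-0.17,"dz":0,"ax":0,"ay":0,"az":0},{"dx":0,"dy":0,"dz":0,"ax":0,"ay":0,"az":0},{"dx":0,"dy":0,"dz":0,"ax":0,"ay":0,"az":0},{"dx":0,"dy":0,"dz":0,"ax":0,"ay":0,"az":0},{"dx":0,"dy":0,"dz":0,"ax":0,"ay":0,"az":0},{"dx":0,"dy":0,"dz":0,"ax":0,"ay":0,"az":0},{"dx":0,"dy":0,"dz":0,"ax":0,"ay":0,"az":0}]' -1 20
python3 - <<'E'
from h import *
im,d=arm.snapshot("top")
p=pts("top",d,np.isfinite(d)); L=np.c_[(p-RO)@rx,(p-RO)@ry,p[:,2]]
k=L[(L[:,2]>106)&(L[:,2]<114)&(abs(L[:,1])<30)&(L[:,0]>-40)&(L[:,0]<20)]; print("knob",len(k),np.median(k,axis=0))
todo(RO-65*rx+1*ry+[0,0,92],RP)
cv2.imwrite("pics/stand.png",cv2.resize(arm.snapshot("side")[0][180:330,310:460],(600,600)))
E
```

```text
t: 12.95
eef_pos: [483.5, -64.6, 174.6]
tcp_rot: [0.001, 0.73, 0.684, 0.0]
force: [0.6, -0.3, -0.5]
grip_width: 2.0
gripper_force: 0.0
knob 38 [-21.17755561   3.78695955 110.7027072 ]
t 13.0 pos [483.4 -64.6 174.6] j [-0.27  0.16  1.74 -0.    1.24 -0.21] F [ 0.6  0.7 -0.2] grip 0.7 0.0
shift/200 [ 0.0135 -0.0022  0.413 ] turn/2pi [0.0003 0.0002 0.0008]
```

View pics/stand.png

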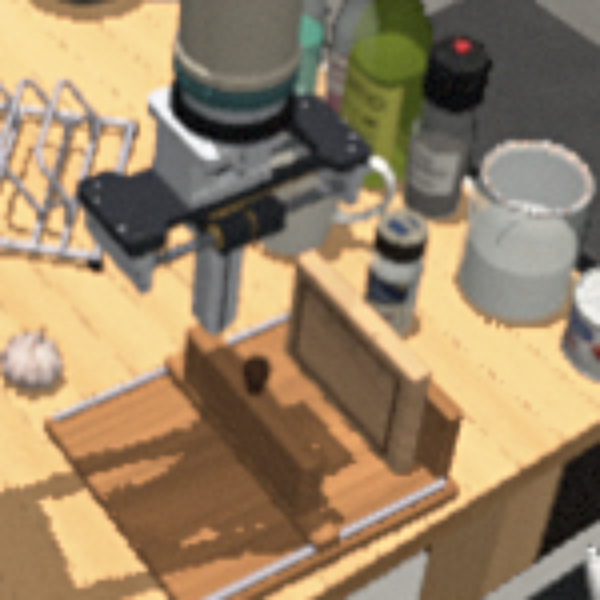

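The board stands upright, close in front of the panel, and the fingers are shut behind the knob (255,375). I lower and push.

```bash
python3 -m crank '[{"dx":0.02,"dy":0,"dz":0.12,"ax":0,"ay":0,"az":0},{"dx":0,"dy":0,"dz":0.15,"ax":0,"ay":0,"az":0},{"dx":0,"dy":0,"dz":0.1,"ax":0,"ay":0,"az":0},{"dx":0,"dy":0,"dz":0.043,"ax":0,"ay":0,"az":0},{"dx":0,"dy":0,"dz":0,"ax":0,"ay":0,"az":0},{"dx":0,"dy":0.04,"dz":0,"ax":0,"ay":0,"az":0},{"dx":0,"dy":0.04,"dz":0,"ax":0,"ay":0,"az":0},{"dx":0,"dy":0.03,"dz":0,"ax":0,"ay":0,"az":0}]'
python3 -m crank '[{"dx":0,"dy":0.03,"dz":0,"ax":0,"ay":0,"az":0},{"dx":0,"dy":0.03,"dz":0,"ax":0,"ay":0,"az":0},{"dx":0,"dy":0.03,"dz":0,"ax":0,"ay":0,"az":0},{"dx":0,"dy":0.03,"dz":0,"ax":0,"ay":0,"az":0},{"dx":0,"dy":0.03,"dz":0,"ax":0,"ay":0,"az":0},{"dx":0,"dy":0.03,"dz":0,"ax":0,"ay":0,"az":0},{"dx":0,"dy":0.03,"dz":0,"ax":0,"ay":0,"az":0},{"dx":0,"dy":0,"dz":0,"ax":0,"ay":0,"az":0}]'
python3 -c "
from h import *
todo(RO+29*rx+2.5*ry+[0,0,92],RP)"
```

```text
t: 13.72
eef_pos: [507.2, -62.5, 93.8]
tcp_rot: [0.003, 0.73, 0.684, 0.001]
force: [-2.6, -1.0, 2.0]
grip_width: 0.4
gripper_force: 1.4
t: 14.38
eef_pos: [548.7, -64.9, 92.3]
tcp_rot: [0.002, 0.73, 0.684, 0.001]
force: [0.1, 0.2, 0.7]
grip_width: 0.6
gripper_force: 0.1
t 14.3833 pos [548.7 -64.9  92.3] j [-0.24  0.33  1.73 -0.    1.08 -0.18] F [0.1 0.2 0.7] grip 0.6 0.07252921888721175
shift/200 [-0.0017  0.1422  0.0022] turn/2pi [0.0006 0.0002 0.0008]
```

```bash
python3 -m crank '[{"dx":0,"dy":0.02,"dz":0,"ax":0,"ay":0,"az":0},{"dx":0,"dy":0.02,"dz":0,"ax":0,"ay":0,"az":0},{"dx":0,"dy":0.02,"dz":0,"ax":0,"ay":0,"az":0},{"dx":0,"dy":0.02,"dz":0,"ax":0,"ay":0,"az":0},{"dx":0,"dy":0.02,"dz":0,"ax":0,"ay":0,"az":0},{"dx":0,"dy":0.01,"dz":0,"ax":0,"ay":0,"az":0},{"dx":0,"dy":0.01,"dz":0,"ax":0,"ay":0,"az":0},{"dx":0,"dy":0.01,"dz":0,"ax":0,"ay":0,"az":0}]'
python3 - <<'E'
from h import *
for c in("side","top"):
    im,d=arm.snapshot(c)
    p=pts(c,d,np.isfinite(d)); L=np.c_[(p-RO)@rx,(p-RO)@ry,p[:,2]]
    for a in(79,116):
        s=L[(L[:,2]>a)&(L[:,2]<a+9)&(abs(L[:,1])>15)&(abs(L[:,1])<68)&(L[:,0]>20)&(L[:,0]<100)]
        if len(s): print(c,a,len(s),np.percentile(s[:,0],[2,25,50,75,98]).round(1))
todo(RO+29*rx+2.5*ry+[0,0,92],RP)
E
```

```text
t: 15.05
eef_pos: [572.8, -66.4, 92.3]
tcp_rot: [0.001, 0.73, 0.684, -0.0]
force: [-2.9, -0.7, 0.8]
grip_width: 0.5
gripper_force: 1.3
side 79 173 [35.8 41.1 47.9 56.6 91.3]
side 116 88 [58.  62.8 67.3 71.6 75.3]
top 79 241 [34.9 42.8 52.4 86.7 94. ]
top 116 129 [56.4 60.8 64.9 69.4 73.4]
t 15.15 pos [573.2 -66.4  92.4] j [-0.24  0.36  1.68 -0.    1.1  -0.17] F [-2.  -0.5  0.3] grip 0.2 0.8380341958036297
shift/200 [-0.0017  0.0197  0.0018] turn/2pi [0.0004 0.0003 0.0008]
```

Almost at contact, with the board at x ≈ 66–67. I continue in small steps, watching the force.

```bash
python3 -m crank '[{"dx":0,"dy":0.01,"dz":0,"ax":0,"ay":0,"az":0},{"dx":0,"dy":0.01,"dz":0,"ax":0,"ay":0,"az":0},{"dx":0,"dy":0,"dz":0,"ax":0,"ay":0,"az":0}]' | sed -n '2p;4p'
python3 -m crank '[{"dx":0,"dy":0.01,"dz":0,"ax":0,"ay":0,"az":0},{"dx":0,"dy":0.005,"dz":0,"ax":0,"ay":0,"az":0},{"dx":0,"dy":0,"dz":0,"ax":0,"ay":0,"az":0}]' | sed -n '2p;4p'
python3 -m crank '[{"dx":0,"dy":0.01,"dz":0,"ax":0,"ay":0,"az":0},{"dx":0,"dy":0,"dz":0,"ax":0,"ay":0,"az":0}]' | sed -n '2p;4p'
```

```text
eef_pos: [576.7, -66.7, 92.3]
force: [-3.3, 0.2, 0.0]
eef_pos: [579.9, -66.9, 92.3]
force: [-3.9, 1.1, -0.3]
eef_pos: [580.0, -66.9, 92.3]
force: [-7.0, -0.4, 3.2]
```

```bash
python3 -m crank '[{"dx":0,"dy":0.01,"dz":0,"ax":0,"ay":0,"az":0},{"dx":0,"dy":0,"dz":0,"ax":0,"ay":0,"az":0},{"dx":0,"dy":0,"dz":0,"ax":0,"ay":0,"az":0}]' | sed -n '2p;4p'
python3 -m crank '[{"dx":0,"dy":-0.03,"dz":0,"ax":0,"ay":0,"az":0},{"dx":0,"dy":-0.1,"dz":0,"ax":0,"ay":0,"az":0},{"dx":0,"dy":-0.05,"dz":-0.1,"ax":0,"ay":0,"az":0},{"dx":0,"dy":0,"dz":-0.15,"ax":0,"ay":0,"az":0},{"dx":0,"dy":-0.1,"dz":-0.15,"ax":0,"ay":0,"az":0},{"dx":0,"dy":-0.1,"dz":-0.15,"ax":0,"ay":0,"az":0},{"dx":0,"dy":0,"dz":0,"ax":0,"ay":0,"az":0},{"dx":0,"dy":0,"dz":0,"ax":0,"ay":0,"az":0}]'
python3 - <<'E'
from h import *
for c in("side","top"):
    im,d=arm.snapshot(c)
    p=pts(c,d,np.isfinite(d)); L=np.c_[(p-RO)@rx,(p-RO)@ry,p[:,2]]
    for a in(79,105,115):
        s=L[(L[:,2]>a)&(L[:,2]<a+9)&(abs(L[:,1])<85)&(L[:,0]>20)&(L[:,0]<100)]
        if len(s): print(c,a,len(s),np.percentile(s,[2,50,98],axis=0)[:,:2].round(1).tolist())
    cv2.imwrite(f"pics/end_{c}.png",cv2.resize(im[170:320,310:510] if c=="side" else im[150:290,340:520],(640,480)))
E
```

```text
eef_pos: [580.0, -66.9, 92.3]
force: [-9.0, -0.7, 4.9]
t: 16.73
eef_pos: [510.1, -62.3, 205.0]
tcp_rot: [0.005, 0.73, 0.684, 0.003]
force: [0.4, -0.4, -0.5]
grip_width: 0.6
gripper_force: 0.0
side 79 346 [[42.4, -78.7], [55.7, -18.1], [90.6, 69.2]]
side 105 112 [[46.4, -69.9], [65.3, -2.6], [76.6, 62.6]]
side 115 216 [[63.3, -67.9], [73.0, -6.5], [82.9, 62.1]]
top 79 449 [[41.2, -68.1], [54.7, 20.9], [94.0, 80.0]]
top 105 87 [[44.1, -44.3], [62.6, 5.2], [71.9, 68.7]]
top 115 283 [[63.1, -53.5], [71.3, 12.8], [80.7, 66.9]]
```

View pics/end_side.png

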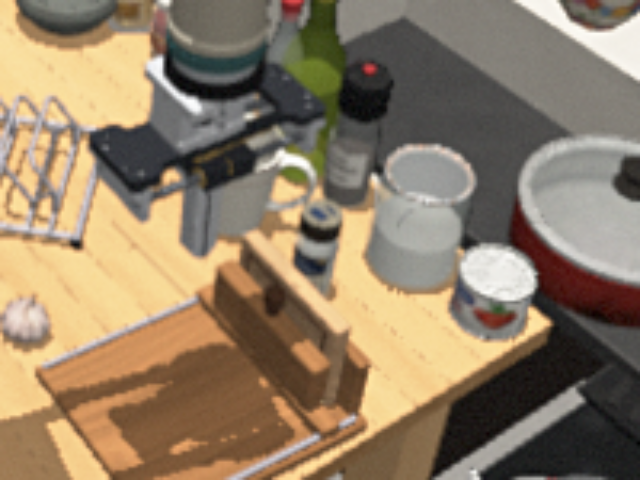

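View pics/end_top.png

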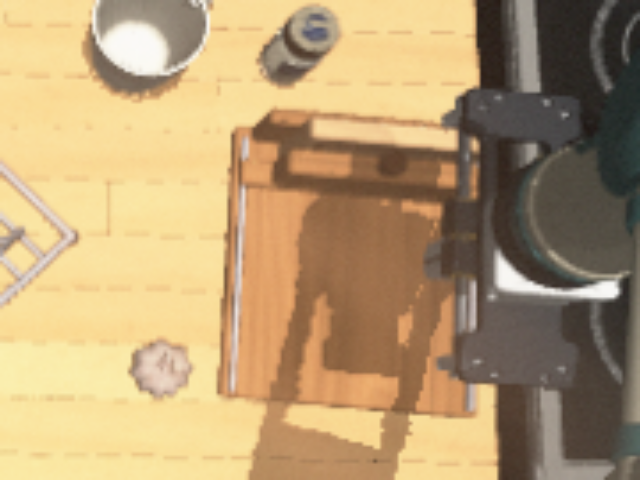

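The board is clamped upright between the stop and the panel, with its centre at x ≈ 72 and y ≈ 0. The robot is clear and the bystanders are where they were, so I hand in.

```bash
python3 -c "
from plant import arm
print(arm.job_done())"
```

```text
the job is handed in; nothing more can be done
None
```

The board stood by itself, upright and in the middle of the rack, before I slid the stop up and clamped it against the end panel; I handed the job in at about 17 s with the arm clear (no verdict came back).

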